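# Find the loose bolt and hold its cover open

## Robot

A 7-joint arm with a two-finger parallel gripper is mounted at the origin on a cart in front of the work surface, level with it; the furniture and walls round the work are solid. World frame = base frame: x ahead of the robot, y to its left, z up, the work surface at z = 0. Lengths are in mm, angles in rad, forces in N, time in s.
With the tool pointing down it reaches from about 425 to 875 mm from the base axis. Payload 4.7 kg.
Tool frame: the origin (TCP) lies on the centre line of the jaws, within the pads' length; the fingertips stand ctrl.tips_ahead ahead of it and the grasp point (between the pads) lies 2 mm behind it (ctrl.tips_ahead is the distance from the TCP to the fingertips, in mm); z points along the fingers, x is the direction in which the jaws open and shut, and the axes are right-handed (so a half turn about z gives the same grasp; the last joint's range is limited). The gripper opens to 87 mm and grips with 3 to 60 N. Pads are 19 mm wide; open, the fingers measure 117 mm over their backs; the gripper's body (75 mm by 190 mm) begins 51 mm behind the grasp point.
Start: joints at [0.014, 0.321, -0.07, 1.45, 0.023, 1.371, -0.057], TCP at [650.018, -0.024, 239.587] pointing down, gripper open.
Joint ranges: [-2.86, 2.86], [-0.3, 2.09], [-1.38, 1.24], [0.06, 2.45], [-1.56, 4.7], [0.09, 2.05], [-2.69, 2.69]. Speed limits (rad/s): [2.57, 2.57, 3.14, 3.14, 3.14, 3.14, 3.14].

## Interface

Orientations are given as a unit quaternion [w, x, y, z].
In Python, from cell import ctrl gives the robot as it stands. The module is installed in compiled form; this text tells all that it offers.
- The arm moves only by the tool step_arm, never from a script. Its argument "steps" is a list of rows, each an object with "grip": the closure, from -1 (fully open) to 1 (shut), so that 0 is half open; "travel": the shift along the tool's x, y, z in cm, a list of three; "yaw": the turn about the tool's z in rad. A call has 1 to 12 rows; each row shifts and turns the commanded pose from where the row before left it, along the tool's axes as they then stand; what a row does not reach is not made up. A row lasts 1/10 s, in which the tool goes at most 50 mm and 8.59 degrees, less where a joint would pass 70% of its speed; a pose out of reach is approached as far as the arm can. A call with a gripper value outside its range is refused whole. The fingers move at their own pace and stop on an object; "grip_force" is the grip in N (left out, the last holds). Time passes only in rows, so rows that do not move let the fingers close. It gives the time, the measured TCP pose, the force and the opening at its end, in the units of the state.
- ctrl.get_state(): the state, without advancing time (a new reading comes with each control period).
- ctrl.camera(name): name is "scene" or "side" or "wrist"; returns the picture (384x512x3 uint8, red, green, blue); there is no depth.
- ctrl.camera_params(name): a dict with "mtx" (3x3 intrinsics, pixels), "rvec" (rotation vector, rad) and "tvec" (3), from world to camera coordinates, as OpenCV has them. Camera axes: x right, y down, z forward; pixel columns grow to the right and rows downward; lengths in mm; the calibration is good to about 2 mm. A picture is of the moment at which its call begins: read the wrist's pose just before it. camera_params takes no time and is no camera call; for the wrist camera it gives the pose at the moment of the call.
- ctrl.hand_in(): hands the job in, once; it reports no verdict.
The state is a dict: "time_s": time; "qpos": joint angles; "qvel": joint speeds; "tau": joint torques, N m; "ee_pos": TCP position; "tcp_rot": TCP orientation; "contact_force": force on the tool from outside, world axes, zero at the start; "moment": the same for the moment, N m; "finger_gap": finger opening in mm.
Only numpy, scipy, OpenCV 4.12 (cv2) and the standard library are available. Lean on these libraries where they do the work, as an engineer would, in place of code of your own. Each camera call takes 0.05 s, during which the arm holds its last target. There are 200 camera calls.

## Task

One of the three adjusting bolts on the steel bed has come loose: tap the bolt heads from above one after another until you find the one that sinks. Then take the cover right behind that bolt by its T-grip, lift it about half open (some 45 degrees or a little more) and finish while still holding it there, so that I can get at the lock nut. Leave the other covers shut and the spanner, tape, matchbox and pliers where they lie.

Things in the scene. Friction and masses are not known exactly. Their poses are not given: they have to be found in the camera images.
- bed: dark steel bed casting fixed to the table, 150 x 310 x 40 mm (x, y, z) plus a small foot lug at each end; origin at the centre of its underside. Its x axis points from the row of bolts (side toward the robot) to the hinges, its y axis runs along the row to the left, z up. Three alike stations at y = +95, 0 and -95 mm; each has a bolt at x = -48 mm and, behind it, a hinged cover over a well with a lock nut in it. The bed's place and yaw vary.
- bolt_left (a joint): how far the left (+y end of the bed) bolt has gone down, m: 0 at the start, up to 0.007. One of the three bolts, a different one each time and alike in looks, is loose: pushed down with more than about 2 N it sinks 7 mm and stays sunk. A tight bolt gives less than 2 mm under 20 N.
- bolt_left_top (a point): centre of the top of the left (+y end of the bed) bolt's steel hex head (26 mm across, 12 mm high); at the start 68 mm above the table. It moves down with the bolt.
- cover_left (a joint): opening angle of the left (+y end of the bed) cover, rad: 0 shut, grows as its near (robot-side) edge is lifted, stop at 1.2. About 0.22 kg, no spring: it falls shut when let go.
- cover_left_grip (a point): centre of the left (+y end of the bed) cover's T-grip: a plain steel round bar 14 mm in diameter and 30 mm long, parallel to the bed's y axis, on a thin 8 mm post; when shut 71 mm above the table, its centre 24 mm above the cover plate (62 mm wide, 74 mm long, 5 mm thick). It moves with the cover. Gripped by its two flat ends (fingers closing along the bed's y), it can turn between the fingers as the cover swings.
- cover_left_hinge (a point): middle of the left (+y end of the bed) cover's hinge axis, which is parallel to the bed's y axis, 44.5 mm above the table; the grip centre lies 65 mm from it toward the bolt and 26.5 mm higher when shut.
- bolt_mid (a joint): how far the middle bolt has gone down, m: 0 at the start, up to 0.007. One of the three bolts, a different one each time and alike in looks, is loose: pushed down with more than about 2 N it sinks 7 mm and stays sunk. A tight bolt gives less than 2 mm under 20 N.
- bolt_mid_top (a point): centre of the top of the middle bolt's steel hex head (26 mm across, 12 mm high); at the start 68 mm above the table. It moves down with the bolt.
- cover_mid (a joint): opening angle of the middle cover, rad: 0 shut, grows as its near (robot-side) edge is lifted, stop at 1.2. About 0.22 kg, no spring: it falls shut when let go.
- cover_mid_grip (a point): centre of the middle cover's T-grip: a plain steel round bar 14 mm in diameter and 30 mm long, parallel to the bed's y axis, on a thin 8 mm post; when shut 71 mm above the table, its centre 24 mm above the cover plate (62 mm wide, 74 mm long, 5 mm thick). It moves with the cover. Gripped by its two flat ends (fingers closing along the bed's y), it can turn between the fingers as the cover swings.
- cover_mid_hinge (a point): middle of the middle cover's hinge axis, which is parallel to the bed's y axis, 44.5 mm above the table; the grip centre lies 65 mm from it toward the bolt and 26.5 mm higher when shut.
- bolt_right (a joint): how far the right (-y end of the bed) bolt has gone down, m: 0 at the start, up to 0.007. One of the three bolts, a different one each time and alike in looks, is loose: pushed down with more than about 2 N it sinks 7 mm and stays sunk. A tight bolt gives less than 2 mm under 20 N.
- bolt_right_top (a point): centre of the top of the right (-y end of the bed) bolt's steel hex head (26 mm across, 12 mm high); at the start 68 mm above the table. It moves down with the bolt.
- cover_right (a joint): opening angle of the right (-y end of the bed) cover, rad: 0 shut, grows as its near (robot-side) edge is lifted, stop at 1.2. About 0.22 kg, no spring: it falls shut when let go.
- cover_right_grip (a point): centre of the right (-y end of the bed) cover's T-grip: a plain steel round bar 14 mm in diameter and 30 mm long, parallel to the bed's y axis, on a thin 8 mm post; when shut 71 mm above the table, its centre 24 mm above the cover plate (62 mm wide, 74 mm long, 5 mm thick). It moves with the cover. Gripped by its two flat ends (fingers closing along the bed's y), it can turn between the fingers as the cover swings.
- cover_right_hinge (a point): middle of the right (-y end of the bed) cover's hinge axis, which is parallel to the bed's y axis, 44.5 mm above the table; the grip centre lies 65 mm from it toward the bolt and 26.5 mm higher when shut.
- spanner: small steel spanner 170 x 26 x 8 mm lying in front of the bed; a bystander; origin at the centre of its underside
- tape_roll: roll of tape, 67 mm across, 19 mm high, lying in front of the bed; a bystander; origin at the centre of its underside
- matchbox: matchbox 36 x 53 x 15 mm lying behind the bed; a bystander; origin at the centre of its underside
- pliers: pliers 146 x 56 x 13 mm lying beyond the left end of the bed; a bystander; origin at the centre of its underside

How it is judged:
By the outcome, as a careful person would: the job done as asked, in the order asked, and still so for the second after the job is handed in, while the arm keeps its last pose, push and grip.
It also fails if it takes over 46 s, if anything falls off the work surface, if the arm or the gripper's body presses on something with over 40 N, if the wrist force passes 120 N, or if a joint passes its speed limit or range.

## Working session

There is one attempt and no reset: what is moved stays moved. The work goes in short steps, Python scripts to look and compute and a tool call to move; the robot and the scene stay as the last step left them, time stands still between calls to the robot, and variables do not carry over. Pictures are saved under pics/ and viewed, about 8 in all and at most 12, crops included, and the job is handed in when it is done.

Besides the shell and the picture viewer there is one more tool, called after "Emit:" as name([rows], argument=value, ...), one row to a line, values as JSON. step_arm: Moves the arm, as the interface text tells. Its arguments: {"type":"object","properties":{"steps":{"type":"array","items":{"type":"object","properties":{"grip":{"type":"number"},"travel":{"type":"array","items":{"type":"number"}},"yaw":{"type":"number"}}}},"grip_force":{"type":"number"}},"required":["steps"]}

```bash
mkdir -p pics; cat > h.py <<'E'
from cell import ctrl
import cv2, numpy as np
def snap(n,f):
    im=ctrl.camera(n)[:,:,::-1]; cv2.imwrite(f'pics/{f}.png',im); return im
def P(n):
    p=ctrl.camera_params(n); return np.array(p['mtx']),cv2.Rodrigues(np.array(p['rvec'],float))[0],np.array(p['tvec'],float).ravel()
def back(n,uv,z,p=None):
    K,R,t=p or P(n); d=R.T@np.linalg.inv(K)@np.array([*uv,1.]); c=-R.T@t
    return c+d*(z-c[2])/d[2]
E
python3 - <<'E'
from h import *
print(ctrl.get_state(),ctrl.tips_ahead)
a=snap('scene','s0');b=snap('wrist','w0')
np.savez('w0.npz',*P('wrist'))
cv2.imwrite('pics/a.png',np.hstack([a,b])[:, :])
import cv2
cv2.imwrite('pics/a.png',cv2.resize(np.hstack([a,b]),(800,300)))
E
```

```text
{'time_s': 0.0, 'qpos': array([ 0.0140864 ,  0.3218276 , -0.07007577,  1.45167564,  0.02259297,
        1.37077221, -0.05690862]), 'qvel': array([ 1.97548417e-04, -2.90428395e-05, -3.28154503e-05, -4.59083607e-04,
       -1.27038675e-04, -3.83055487e-04, -9.77281794e-04]), 'tau': array([-2.58547143e-04, -4.91284704e+01, -4.03903294e-01, -3.12526345e+01,
       -6.40594075e-02,  4.37659642e-02,  1.61017233e-04]), 'ee_pos': array([ 6.49486013e+02, -4.22841341e-02,  2.38458090e+02]), 'tcp_rot': array([ 4.65320305e-05,  9.99999551e-01,  1.28317852e-05, -9.46859608e-04]), 'contact_force': array([-0.53251869,  0.15021268, -0.07445334]), 'moment': array([ 0.02991133, -0.0170127 ,  0.04036386]), 'finger_gap': 86.84525562448688} 17.0
```

View pics/a.png

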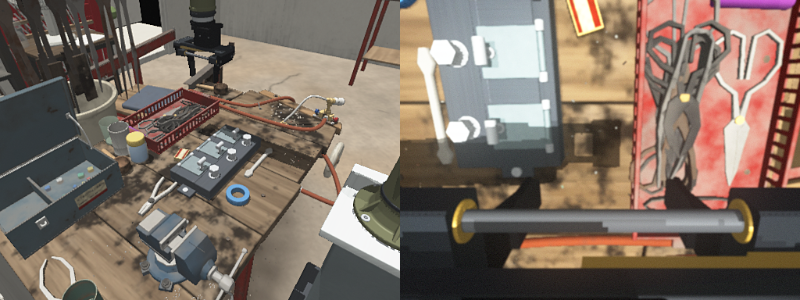

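```bash
python3 - <<'E'
from h import *
a=cv2.imread('pics/s0.png')
cv2.imwrite('pics/b.png',cv2.resize(a[140:275,180:360],(720,540),interpolation=cv2.INTER_CUBIC))
b=cv2.imread('pics/w0.png')
cv2.imwrite('pics/c.png',cv2.resize(b[0:260,0:340],(748,572),interpolation=cv2.INTER_CUBIC))
for n in('scene','wrist','side'):
    K,R,t=P(n);print(n,(-R.T@t).round(),(R.T).round(2).tolist())
E
```

```text
scene [117. 668. 598.] [[-0.78, -0.37, 0.5], [-0.62, 0.5, -0.61], [-0.02, -0.79, -0.62]]
wrist [650.  78. 385.] [[1.0, 0.0, -0.0], [-0.0, -0.96, -0.28], [-0.0, 0.28, -0.96]]
side [ 231. -470.  625.] [[0.89, -0.3, 0.35], [-0.45, -0.54, 0.71], [-0.02, -0.79, -0.62]]
```

View pics/b.png

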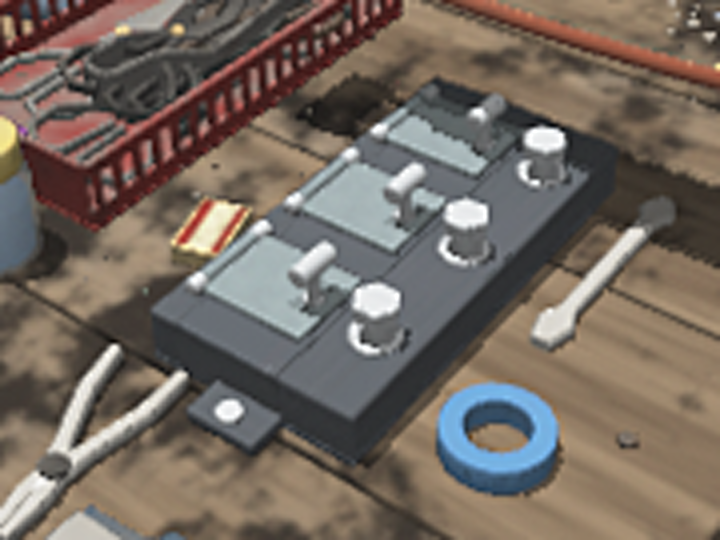

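View pics/c.png

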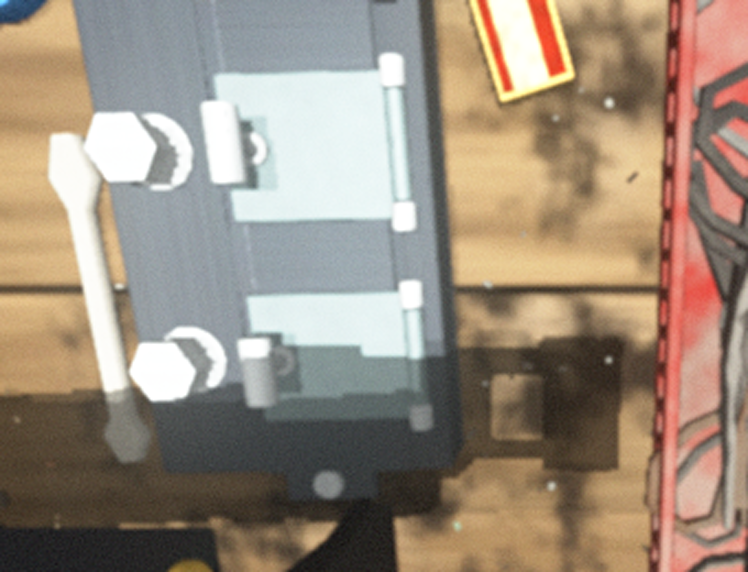

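```bash
cat > fit.py <<'E'
from h import *
from scipy.optimize import least_squares
def bp(l,x0): 
    x,y,a=x0;c,s=np.cos(a),np.sin(a);return np.array([x+c*l[0]-s*l[1],y+s*l[0]+c*l[1],l[2]])
B=lambda k:(-48,95*k,68)
# hinge x local: unknown h ; grip x = h-65
E
python3 - <<'E'
from fit import *
W=np.load('w0.npz');W=tuple(W[k] for k in W.files);S=P('scene')
w=lambda U,V:((U+.5)/2.2-.5,(V+.5)/2.2-.5)
s=lambda U,V:((U+.5)/4-.5+180,(V+.5)/4-.5+140)
obs=[('b',1,S,s(377,300)),('b',0,S,s(466,216)),('b',-1,S,s(545,140)),('b',0,W,w(120,147)),('b',-1,W,w(163,371)),
('g',1,S,s(313,263)),('g',0,S,s(404,184)),('g',-1,S,s(487,110)),('g',0,W,w(222,142)),('g',-1,W,w(258,373))]
def pt(o,v):
    return bp(B(o[1]) if o[0]=='b' else (v[3],95*o[1],71),v[:3])
def r(v):
    out=[]
    for o in obs:
        K,R,t=o[2];q=K@(R@pt(o,v)+t);out+=list((q[:2]/q[2]-o[3]))
    return out
f=least_squares(r,[600,40,0.1,0],loss='soft_l1');v=f.x
print(v,np.round(np.reshape(r(v),(-1,2)),1).tolist())
for o in obs:print(o[0],o[1],'S' if o[2] is S else 'W',back('',o[3],68 if o[0]=='b' else 71,o[2]).round(1),pt(o,v).round(1))
print(ctrl.camera_params('scene')['mtx'],W[0])
E
```

```text
[ 5.09563323e+02  1.05484096e+02  2.74235452e-02 -3.49883915e+00] [[-0.4, 0.2], [-0.3, -0.3], [-0.6, -0.0], [-0.2, 0.5], [-0.2, 0.2], [-0.2, 1.0], [-0.0, 0.2], [-0.8, 0.9], [0.2, 1.1], [-0.3, -1.2]]
b 1 S [458.6 198.   68. ] [459.  199.1  68. ]
b 0 S [460.2 104.8  68. ] [461.6 104.2  68. ]
b -1 S [462.8   8.4  68. ] [464.2   9.2  68. ]
b 0 W [461.9 104.6  68. ] [461.6 104.2  68. ]
b -1 W [464.4   9.4  68. ] [464.2   9.2  68. ]
g 1 S [505.1 197.4  71. ] [503.5 200.4  71. ]
g 0 S [506.6 104.5  71. ] [506.1 105.4  71. ]
g -1 S [509.3   5.6  71. ] [508.7  10.4  71. ]
g 0 W [506.  106.3  71. ] [506.1 105.4  71. ]
g -1 W [508.8   9.2  71. ] [508.7  10.4  71. ]
[[346.84013636   0.         258.28695708]
 [  0.         346.84013636 189.81648009]
 [  0.           0.           1.        ]] [[324.20905648   0.         259.02522904]
 [  0.         324.20905648 192.1294977 ]
 [  0.           0.           1.        ]]
```

Emit:
step_arm([
  {"grip":1,"travel":[-3.7,0,0]},
  {"grip":1,"travel":[-3.7,0,0]},
  {"grip":1,"travel":[-3.7,0,0]},
  {"grip":1,"travel":[-3.7,-0.5,0]},
  {"grip":1,"travel":[-3.8,-0.4,0]},
  {"grip":1,"travel":[0,0,1],"yaw":0.14},
  {"grip":1,"travel":[0,0,1],"yaw":0.14},
  {"grip":1,"travel":[0,0,1],"yaw":0.14},
  {"grip":1,"travel":[0,0,1],"yaw":0.14},
  {"grip":1,"travel":[0,0,1],"yaw":0.14},
  {"grip":1,"travel":[0,0,1],"yaw":0.14},
  {"grip":1,"travel":[0,0,1],"yaw":0.14},
], grip_force=20)

```text
schema error: expected keys grip, travel, yaw
```

Emit:
step_arm([
  {"grip":1,"travel":[0,0,1],"yaw":0.14},
  {"grip":1,"travel":[0,0,1],"yaw":0.14},
  {"grip":1,"travel":[0,0,1],"yaw":0.14},
  {"grip":1,"travel":[0,0,1],"yaw":0.14},
  {"grip":1,"travel":[0,0,1]},
  {"grip":1,"travel":[0,0,1]},
  {"grip":1,"travel":[0,0,0]},
  {"grip":1,"travel":[0,0,0]},
])

```text
schema error: expected keys grip, travel, yaw
```

Emit:
step_arm([
  {"grip":1,"travel":[-3.7,0,0],"yaw":0},
  {"grip":1,"travel":[-3.7,0,0],"yaw":0},
  {"grip":1,"travel":[-3.7,0,0],"yaw":0},
  {"grip":1,"travel":[-3.7,-0.5,0],"yaw":0},
  {"grip":1,"travel":[-3.8,-0.4,0],"yaw":0},
  {"grip":1,"travel":[0,0,1],"yaw":0.14},
  {"grip":1,"travel":[0,0,1],"yaw":0.14},
  {"grip":1,"travel":[0,0,1],"yaw":0.14},
  {"grip":1,"travel":[0,0,1],"yaw":0.14},
  {"grip":1,"travel":[0,0,1],"yaw":0.14},
  {"grip":1,"travel":[0,0,1],"yaw":0.14},
  {"grip":1,"travel":[0,0,1],"yaw":0.14},
], grip_force=20)

```text
time_s: 1.3
ee_pos: [463.7, 8.9, 168.8]
tcp_rot: [0.0, 0.881, -0.473, -0.0]
contact_force: [0.5, -0.2, -0.3]
finger_gap: 2.7
```

Emit:
step_arm([
  {"grip":1,"travel":[0,0,1],"yaw":0.14},
  {"grip":1,"travel":[0,0,1],"yaw":0.14},
  {"grip":1,"travel":[0,0,1],"yaw":0.14},
  {"grip":1,"travel":[0,0,1],"yaw":0.14},
  {"grip":1,"travel":[0,0,1],"yaw":0},
  {"grip":1,"travel":[0,0,1],"yaw":0},
  {"grip":1,"travel":[0,0,0],"yaw":0},
  {"grip":1,"travel":[0,0,0],"yaw":0},
])

```text
time_s: 2.1
ee_pos: [463.9, 9.0, 109.4]
tcp_rot: [0.0, 0.718, -0.696, -0.0]
contact_force: [-0.1, -0.2, 0.6]
finger_gap: 0.6
```

Emit:
step_arm([
  {"grip":1,"travel":[0,0,1],"yaw":0},
  {"grip":1,"travel":[0,0,1],"yaw":0},
  {"grip":1,"travel":[0,0,0.2],"yaw":0},
  {"grip":1,"travel":[0,0,0.2],"yaw":0},
  {"grip":1,"travel":[0,0,0.2],"yaw":0},
  {"grip":1,"travel":[0,0,0],"yaw":0},
  {"grip":1,"travel":[0,0,0],"yaw":0},
])

```text
time_s: 2.8
ee_pos: [463.6, 8.9, 85.2]
tcp_rot: [0.001, 0.718, -0.696, -0.0]
contact_force: [-6.4, -0.3, 14.1]
finger_gap: 0.3
```

Emit:
step_arm([
  {"grip":1,"travel":[0,0,-1],"yaw":0},
  {"grip":1,"travel":[0,0,-1],"yaw":0},
  {"grip":1,"travel":[-4.7,0,0],"yaw":0},
  {"grip":1,"travel":[-4.8,0,0],"yaw":0},
  {"grip":1,"travel":[0,0,0],"yaw":0},
  {"grip":1,"travel":[0,0,1.4],"yaw":0},
  {"grip":1,"travel":[0,0,0.2],"yaw":0},
  {"grip":1,"travel":[0,0,0.2],"yaw":0},
  {"grip":1,"travel":[0,0,0.2],"yaw":0},
  {"grip":1,"travel":[0,0,0],"yaw":0},
  {"grip":1,"travel":[0,0,0],"yaw":0},
])

```text
time_s: 3.9
ee_pos: [461.3, 103.6, 85.3]
tcp_rot: [0.0, 0.718, -0.696, 0.0]
contact_force: [-4.3, -0.7, 10.6]
finger_gap: 0.3
```

Emit:
step_arm([
  {"grip":1,"travel":[0,0,-1],"yaw":0},
  {"grip":1,"travel":[0,0,-1],"yaw":0},
  {"grip":1,"travel":[-4.7,0,0],"yaw":0},
  {"grip":1,"travel":[-4.8,0,0],"yaw":0},
  {"grip":1,"travel":[0,0,0],"yaw":0},
  {"grip":1,"travel":[0,0,1.4],"yaw":0},
  {"grip":1,"travel":[0,0,0.2],"yaw":0},
  {"grip":1,"travel":[0,0,0.2],"yaw":0},
  {"grip":1,"travel":[0,0,0.2],"yaw":0},
  {"grip":1,"travel":[0,0,0],"yaw":0},
  {"grip":1,"travel":[0,0,0],"yaw":0},
])

```text
time_s: 5.0
ee_pos: [458.5, 198.6, 83.6]
tcp_rot: [-0.0, 0.718, -0.696, 0.0]
contact_force: [0.4, 1.2, -0.8]
finger_gap: 0.3
```

Emit:
step_arm([
  {"grip":1,"travel":[0,0,0.2],"yaw":0},
  {"grip":1,"travel":[0,0,0.2],"yaw":0},
  {"grip":1,"travel":[0,0,0.2],"yaw":0},
  {"grip":1,"travel":[0,0,0.15],"yaw":0},
  {"grip":1,"travel":[0,0,0],"yaw":0},
  {"grip":1,"travel":[0,0,0],"yaw":0},
])

```text
time_s: 5.6
ee_pos: [458.9, 198.9, 78.6]
tcp_rot: [-0.0, 0.718, -0.696, 0.001]
contact_force: [-4.9, -3.7, 17.0]
finger_gap: 0.6
```

Emit:
step_arm([
  {"grip":1,"travel":[0,0,-1.4],"yaw":0},
  {"grip":1,"travel":[0,0,-1.5],"yaw":0},
  {"grip":-0.25,"travel":[0,0,-1.5],"yaw":0},
  {"grip":-0.25,"travel":[0,-1.5,0],"yaw":0},
  {"grip":-0.25,"travel":[0,-1.5,0],"yaw":0},
  {"grip":-0.25,"travel":[0,-1.55,0],"yaw":0},
  {"grip":-0.25,"travel":[0,0,0],"yaw":0},
  {"grip":-0.25,"travel":[0,0,0],"yaw":0},
])

```text
time_s: 6.4
ee_pos: [503.1, 200.4, 119.8]
tcp_rot: [0.0, 0.718, -0.696, -0.0]
contact_force: [0.3, 0.4, -0.2]
finger_gap: 40.3
```

```bash
python3 - <<'E'
from h import *
a=snap('scene','s1');b=snap('wrist','w1')
s=ctrl.get_state();print(s['ee_pos'],s['contact_force'],s['finger_gap'])
for n in('scene','wrist'):
    K,R,t=P(n)
    for p in ([459,199,61],[504,199.5,71],s['ee_pos']): q=K@(R@np.array(p)+t);print(n,(q[:2]/q[2]).round())
c=cv2.resize(a[140:290,180:380],(400,300),interpolation=cv2.INTER_CUBIC)
cv2.imwrite('pics/d.png',np.hstack([c,cv2.resize(b,(400,300))]))
E
```

```text
[502.72933343 200.45597848 119.88292929] [0.04464327 0.10692926 0.32557764] 48.46850833039918
scene [273. 217.]
scene [258. 206.]
scene [257. 190.]
wrist [260. 274.]
wrist [261. 220.]
wrist [260. 258.]
```

View pics/d.png

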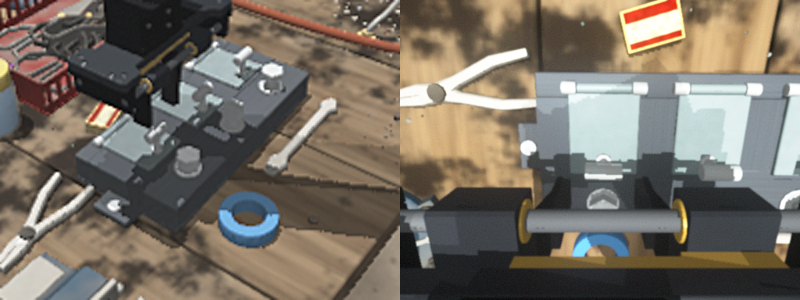

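The T-grip is at about wrist pixel (260,219), where I predicted it (261,220). The left bolt sits visibly lower than the others. Next I descend and grip.

Emit:
step_arm([
  {"grip":-0.25,"travel":[0.08,-0.12,0],"yaw":0},
  {"grip":-0.25,"travel":[0,0,1],"yaw":0},
  {"grip":-0.25,"travel":[0,0,1.3],"yaw":0},
  {"grip":-0.25,"travel":[0,0,1.3],"yaw":0},
  {"grip":-0.25,"travel":[0,0,1.2],"yaw":0},
  {"grip":-0.25,"travel":[0,0,0],"yaw":0},
  {"grip":1,"travel":[0,0,0],"yaw":0},
  {"grip":1,"travel":[0,0,0],"yaw":0},
  {"grip":1,"travel":[0,0,0],"yaw":0},
  {"grip":1,"travel":[0,0,0],"yaw":0},
  {"grip":1,"travel":[0,0,0],"yaw":0},
], grip_force=25)

```text
time_s: 7.6
ee_pos: [505.3, 199.8, 72.6]
tcp_rot: [-0.001, 0.718, -0.696, 0.0]
contact_force: [0.1, 0.4, 1.0]
finger_gap: 29.8
```

Emit:
step_arm([
  {"grip":1,"travel":[0,-0.34,-0.72],"yaw":0},
  {"grip":1,"travel":[0,-0.42,-0.68],"yaw":0},
  {"grip":1,"travel":[0,-0.49,-0.62],"yaw":0},
  {"grip":1,"travel":[0,-0.56,-0.56],"yaw":0},
  {"grip":1,"travel":[0,0,0],"yaw":0},
  {"grip":1,"travel":[0,0,0],"yaw":0},
])

```text
time_s: 8.2
ee_pos: [522.7, 200.2, 98.2]
tcp_rot: [0.0, 0.718, -0.696, -0.0]
contact_force: [-3.2, 0.6, 0.8]
finger_gap: 29.7
```

Emit:
step_arm([
  {"grip":1,"travel":[0,-0.62,-0.5],"yaw":0},
  {"grip":1,"travel":[0,-0.67,-0.42],"yaw":0},
  {"grip":1,"travel":[0,-0.72,-0.34],"yaw":0},
  {"grip":1,"travel":[0,-0.75,-0.26],"yaw":0},
  {"grip":1,"travel":[0,0,0],"yaw":0},
  {"grip":1,"travel":[0,0,0],"yaw":0},
  {"grip":1,"travel":[0,0,0],"yaw":0},
])

```text
time_s: 8.9
ee_pos: [551.5, 200.9, 113.8]
tcp_rot: [-0.001, 0.718, -0.696, 0.001]
contact_force: [-1.7, 0.5, 4.5]
finger_gap: 29.8
```

```bash
python3 - <<'E'
from h import *
a=snap('scene','s2');b=snap('side','d2')
s=ctrl.get_state();print(s['ee_pos'],s['contact_force'],s['finger_gap'])
K,R,t=P('side');q=K@(R@s['ee_pos']+t);u,v=(q[:2]/q[2]).astype(int);print(u,v)
u=min(max(u,100),412);v=min(max(v,75),309)
c=cv2.resize(a[140:290,180:380],(400,300),interpolation=cv2.INTER_CUBIC)
cv2.imwrite('pics/e.png',np.hstack([c,cv2.resize(b[v-75:v+75,u-100:u+100],(400,300),interpolation=cv2.INTER_CUBIC)]))
E
```

```text
[551.26401284 200.85429512 113.73595635] [-1.47987934  0.86990677  5.53603363] 29.609927139438046
256 163
```

View pics/e.png

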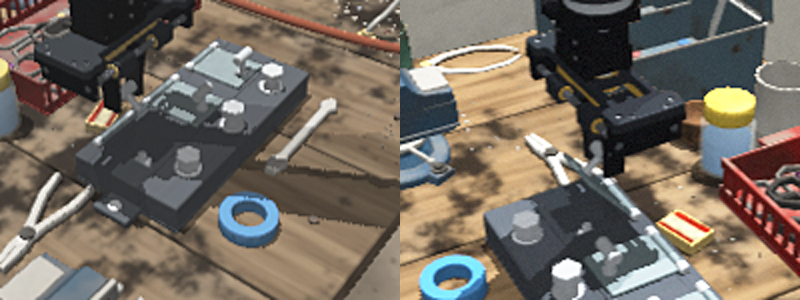

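```bash
python3 -c "
from cell import ctrl
print(ctrl.hand_in()); s=ctrl.get_state(); print(s['time_s'],s['ee_pos'],s['finger_gap'])"
```

```text
the job is handed in; nothing more can be done
None
the job is handed in; nothing more can be done
```

The left bolt was the loose one. Its cover is now open about 52° (estimated from the tool's path), and the gripper was still holding it when I handed the job in at about 9 s.

- **Tapping:** I tapped right, middle, then left. The right bolt held at 14 N and the middle at 11 N. The left sank with almost no force and stopped about 7 mm down.
- **Last checks:** The opening between the fingers was 29.6 mm on the 30 mm bar, and the tool force was about 6 N. The final scene and side pictures show the left cover open in the gripper, the other two covers shut, and the spanner, tape, matchbox and pliers apparently where they lay.
- **Not checked:** I did not measure the cover angle directly in a picture. The state could not be read after hand-in. No check failed or disagreed.

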